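# Stow the bearing pad in the sprung sea-stowage holder

## Robot

A 6-joint arm with a two-finger parallel gripper is mounted at the origin on the work surface. World frame = base frame: x ahead of the robot, y to its left, z up, the work surface at z = 0. Lengths are in mm, angles in rad, forces in N, time in s.
With the tool pointing down it reaches from about 300 to 775 mm from the base axis. Payload 14.6 kg.
Tool frame: the origin (TCP) lies on the centre line of the jaws, within the pads' length; the fingertips stand 19 mm ahead of it and the grasp point (between the pads) is the TCP (bot.tip_reach is the distance from the TCP to the fingertips, in mm); y points along the fingers, x is the direction in which the jaws open and shut, and the axes are right-handed (so a half turn about y gives the same grasp; the last joint's range is limited). The gripper opens to 85 mm and grips with 20 to 120 N. Pads are 22 mm wide; open, the fingers measure 114 mm over their backs; the gripper's body (76 mm by 85 mm) begins 54 mm behind the grasp point. The pads swing forward as they close: fully open they stand 13 mm farther back than shut.
Start: joints at [1.275, 0.3, 1.521, -0, 1.321, -0.067], TCP at [124.743, 535.657, 250.281] pointing down, gripper open.
Joint ranges: [-3.03, 3.03], [-0.79, 2.21], [0.23, 2.52], [-1.04, 4.18], [0, 3.07], [-2.55, 2.55]. Speed limits (rad/s): [2.22, 2.22, 2.57, 3.14, 3.14, 3.14].

## Interface

Orientations are given as a unit quaternion [w, x, y, z].
In Python, from rig import bot gives the robot as it stands. Calls block until the motion is done:
- bot.move_to(position, orientation): joint-space move of the TCP to a pose.
- bot.servo_line(position, attitude=None, speed=150, until_force=None): straight line of the TCP; attitude=None keeps the orientation; speed is the mean speed in mm/s. With until_force (N) it stops when the force on the tool has changed by that much, and returns True; else False.
- bot.move_joints(angles): joint-space move.
- bot.move_gripper(opening, grip_force=None): finger opening in mm; grip_force is the grip in N (None keeps the last); returns when the fingers have stopped.
- bot.dwell(seconds).
- bot.ik(position, orientation): joint angles nearest the present ones, or None.
- bot.read_state(): the state.
- bot.read_camera(name): name is "scene" or "top"; returns a dict with "image" (400x640x3 uint8, blue, green, red), "depth" (400x640 float32, mm along the optical axis (not along the pixel's ray), 0 where there is no reading), "fovy" (degrees; the focal length in pixels is half the picture's height over the tangent of half this angle, whatever the lens; pixels are square), "cx", "cy" (the principal point, pixels), "eye" and "attitude" of the camera in the world. Camera axes: x right, y down, z forward; pixel columns grow to the right and rows downward; lengths in mm; the calibration is good to about 2 mm. A picture is of the moment at which its call begins.
A pose or a line that the arm cannot do raises bot.MotionError and nothing moves.
- bot.finish_job(): hands the job in, once; it reports no verdict.
The state is a dict: "clock": time; "joint_positions": joint angles; "qvel": joint speeds; "effort": joint torques, N m; "ee_pos": TCP position; "tool_rot": TCP orientation; "ft_force": force on the tool from outside, world axes, zero at the start; "moment": the same for the moment, N m; "grip_width": finger opening in mm.
Only numpy, scipy, OpenCV 4.12 (cv2) and the standard library are available. Lean on these libraries where they do the work, as an engineer would, in place of code of your own. Each camera call takes 0.05 s, during which the arm holds its last target.

## Task

Take the flat tan bearing pad by its rib and stow it in the sprung holder so it cannot shift in a seaway: with the pad tilted, push one end into the slot of either yellow jaw against its spring, lower the other end inside the opposite jaw, then ease it back so that the springs centre it level, with an end in each slot, and let go. Push gently: do not ram a jaw against its stop, jam the pad, or let it snap across, and leave the other spares where they stand.

Things in the scene. Friction and masses are not known exactly. Their poses are not given: they have to be found in the camera images.
- pad: Flat tan phenolic bearing pad, loose, 0.11 to 0.17 kg: plate 70 mm wide (its x), 130 mm long (its y), 8 mm thick, with a grip rib on top 14 mm wide (x), 60 mm long (y), rising 28 mm above the plate (top 36 mm above the underside). Origin: centre of the plate's underside; z up out of the rib. Same after a half turn about z.
- holder: Fixed sprung holder; origin: centre of the underside of its blue base (96 mm in x, 290 mm in y, 10 mm thick). Two yellow jaws face each other along y on an aluminium saddle (236 mm in y, top at z 18 mm), locked immovably somewhere from -18 to +18 mm along y off the base's centre: this offset is not measured, feel (or look) for it. Behind each jaw a post, top z 58 mm, 110 mm from saddle centre.
- slots (a point): Point on the fixed base's centre axis, 40 mm above its underside: height of both slot floors (it does not follow the saddle). Each jaw, 60 mm wide in x, has a straight slot for a pad end: floor z 40 mm, ceiling 53, flat jaw top 58. Lips above and below stand 6 mm proud of the slot's bottom. At rest slot bottoms lie 62 mm, lip tips 56 mm either side of the saddle's centre.
- end_a (a point): Top of the blue base at its +y end, on the centre line, 145 mm from the base's centre. Springs: each jaw alone yields outward along the holder's y for 18 mm to a hard stop; its spring starts at 2.4 N and adds 0.6 N per mm (13.2 N at the stop). The level pad's other end clears the opposite lips only with the first jaw pushed back more than 12 mm (9.6 N).
- end_b (a point): Top of the blue base at its -y end, on the centre line, 145 mm from the base's centre. Stowed, the level pad has an end in each slot (underside 40 to 45 mm above the holder's underside), each jaw pushed back about 3 mm. A tilt near 20 degrees suits the slot. Keep pad against holder below 22 N (a rammed stop or jammed lip exceeds it); once lowered, the pad must not fly across faster than 0.2 m/s.
- shell: Bystander: tan half-round bearing shell, 64 mm across, 32 mm high, 50 mm long (x), standing arched; origin at the centre of its base.
- valve: Bystander: brass relief valve standing upright, 42 mm across, 93 mm high, with a side port to its -x; origin under its centre.
- pin: Bystander: chromed piston pin standing on end, 42 mm diameter, 80 mm high; origin under its centre.
- nozzle: Bystander: rust-red cast nozzle segment, 40 x 85 x 45 mm high; origin under its centre.

How it is judged (in metres and radians):
On the way:
1. one end of the tilted pad is pushed into a jaw, the other end still raised (angle between pad's own z axis and vertical above 0.08 rad and contact force between pad and holder above 3 N and z of pad in the frame of holder below 0.07 m), for 0.1 s.
At the end, for the whole second after the job is handed in: Pad level (3 deg) in both slots: underside 38 to 45.5 mm above the holder's underside, lengthwise along it (5.7 deg), within 12 mm sideways and 23 mm lengthwise of the base's centre (wherever the saddle is locked), let go, at rest; other spares within 20 mm of their starts (z of pad in the frame of holder between 0.038 and 0.0455 m and x of pad in the frame of holder between -0.012 and 0.012 m and y of pad in the frame of holder between -0.023 and 0.023 m and angle between pad's own z axis and vertical below 0.05 rad and angle between the y axis of pad and the y axis of holder, either way round below 0.1 rad and linear speed of pad below 0.01 m/s and angular speed of pad below 0.1 rad/s and distance of each of shell, valve, pin, nozzle from where it was at the start of the episode below 0.02 m); the robot touches nothing.
It fails at once if the pad presses or strikes the holder with more than 22 N (contact force between pad and holder above 22 N).
It fails at once if the lowered pad snaps across the holder, faster than 0.2 m/s (linear speed of pad above 0.2 m/s and z of pad in the frame of holder below 0.047 m and angle between pad's own z axis and vertical below 0.1 rad and contact force between pad and holder above 1 N and horizontal distance between pad and holder below 0.06 m).
It fails at once if another spare is moved more than 20 mm (distance of any of shell, valve, pin, nozzle from where it was at the start of the episode above 0.02 m).
It also fails if it takes over 72 s, if anything falls off the work surface, if the arm or the gripper's body presses on something with over 40 N, if the wrist force passes 120 N, or if a joint passes its speed limit or range.

## Working session

There is one attempt and no reset: what is moved stays moved. The work goes in short steps, each a Python script; the robot and the scene stay as the last script left them, time stands still between calls to the robot, and variables do not carry over. Pictures are saved under pics/ and viewed, and the job is handed in when it is done.

```bash
ls; mkdir -p pics; python3 - <<'E'
from rig import bot
import cv2,numpy as np,pickle
d={}
for n in("scene","top"):
    c=bot.read_camera(n); d[n]=c
    cv2.imwrite(f"pics/{n}0.png",c["image"]); print(n,c["fovy"],c["cx"],c["cy"],c["eye"],c["attitude"])
pickle.dump(d,open("c0.pkl","wb"))
s=bot.read_state();print(s)
E
```

```text
pics
scene 43.77535538560029 319.5277140781563 200.56677913637515 [1488.71656747 -419.06484611  805.34611376] [-0.37692301  0.75472604  0.48384865 -0.2328264 ]
top 48.99567590379882 318.4450899264873 199.69823014235072 [ 398.72822131   -9.97927744 1132.34893414] [ 0.06730777 -0.70243232  0.70575037 -0.06304689]
{'clock': 0.1, 'joint_positions': array([ 1.27541791e+00,  3.00384513e-01,  1.52152221e+00,  4.60888477e-05,
        1.32069643e+00, -6.65839581e-02]), 'qvel': array([-2.44062115e-05, -1.08598088e-03, -2.57108983e-03, -1.34695894e-03,
        1.44552641e-03,  5.85721301e-04]), 'effort': array([ 2.05165044e-03, -5.44387400e+01, -3.62363935e+01, -2.87815578e-05,
        3.18704493e-03,  2.55957713e-05]), 'ee_pos': array([124.67089967, 535.48857801, 249.79370569]), 'tool_rot': array([-0.55361823,  0.55399831,  0.43935178, -0.43995767]), 'ft_force': array([-0.09454867,  0.13974499,  0.10319648]), 'moment': array([-0.02438172,  0.0107456 , -0.00762408]), 'grip_width': 85.4987998719741}
```

View pics/scene0.png

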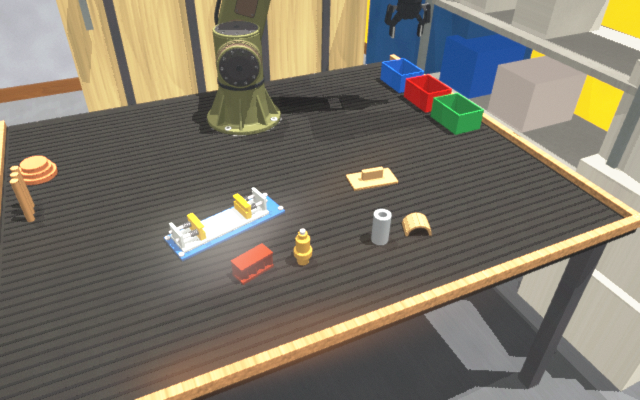

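View pics/top0.png

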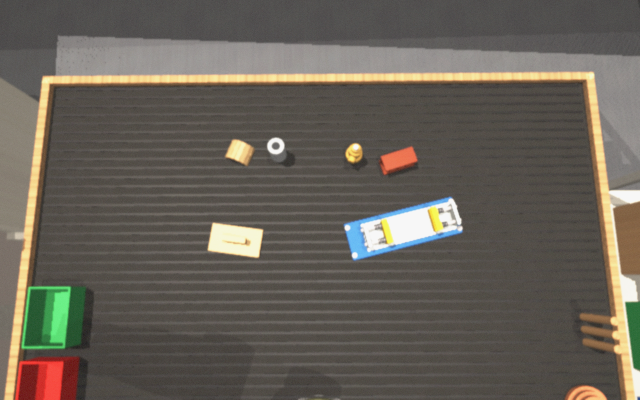

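The top view shows the pad at about (236,240), the holder at (404,228) with its long axis roughly along the image columns, the nozzle at (399,160), the valve at (354,153), the pin at (276,148) and the shell at (240,152). I'll enlarge the pad and holder.

```bash
cat > h.py <<'E'
import numpy as np,cv2,pickle
from scipy.spatial.transform import Rotation as R
def RQ(q): return R.from_quat([q[1],q[2],q[3],q[0]])
def Q(r): x=r.as_quat(); return [x[3],x[0],x[1],x[2]]
def cloud(c):
    f=200/np.tan(np.radians(c["fovy"]/2)); d=c["depth"]
    v,u=np.mgrid[0:400,0:640]
    p=np.stack([(u-c["cx"])*d/f,(v-c["cy"])*d/f,d],-1)
    return p@RQ(c["attitude"]).as_matrix().T+np.array(c["eye"])
def atz(c,u,v,z):
    f=200/np.tan(np.radians(c["fovy"]/2))
    r=RQ(c["attitude"]).apply([(u-c["cx"])/f,(v-c["cy"])/f,1]); e=np.array(c["eye"])
    return e+r*(z-e[2])/r[2]
E
python3 - <<'E'
import pickle,cv2,numpy as np
from h import *
d=pickle.load(open("c0.pkl","rb"));c=d["top"]
im=c["image"]
cv2.imwrite("pics/hold0.png",cv2.resize(im[190:270,335:475],None,fx=5.7,fy=5.7,interpolation=cv2.INTER_CUBIC))
cv2.imwrite("pics/pad0.png",cv2.resize(im[215:265,200:272],None,fx=8,fy=8,interpolation=cv2.INTER_CUBIC))
P=cloud(c)
for u,v in[(236,240),(404,228),(404,245),(300,240),(220,235)]: print(u,v,P[v,u].round(1))
hsv=cv2.cvtColor(im,cv2.COLOR_BGR2HSV)
# pad: connected region by colour
m=((hsv[...,0]>8)&(hsv[...,0]<28)&(hsv[...,1]>60)&(hsv[...,2]>100)).astype(np.uint8)
n,l,st,ce=cv2.connectedComponentsWithStats(m)
for i in range(1,n):
    if st[i,4]>30 and st[i,0]>180 and st[i,0]<480 and st[i,1]>100: print('tan',st[i],ce[i])
b=((hsv[...,0]>95)&(hsv[...,0]<125)&(hsv[...,1]>120)&(hsv[...,2]>60)).astype(np.uint8)
n,l,st,ce=cv2.connectedComponentsWithStats(b)
for i in range(1,n):
    if st[i,4]>30: print('blue',st[i],ce[i])
E
```

```text
236 240 [502.2 203.2  34.5]
404 228 [ 532.4 -221.5   17.4]
404 245 [ 489.8 -221.5    8.5]
300 240 [505.   44.7  -3.9]
220 235 [517.7 249.9   7.8]
tan [224 139  31  28 507] [239.59566075 151.40631164]
tan [345 142  18  21 263] [353.6121673  152.95057034]
tan [428 209  10  23  84] [431.76190476 220.11904762]
tan [380 220  11  24  49] [383.93877551 233.16326531]
tan [207 222  57  37 306] [235.71568627 241.16339869]
tan [222 238  29   8 107] [238.94392523 242.13084112]
blue [ 346  197  116   64 1249] [387.4131305  232.98558847]
```

```bash
sleep 1
```

```text
(no output)
```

View pics/hold0.png

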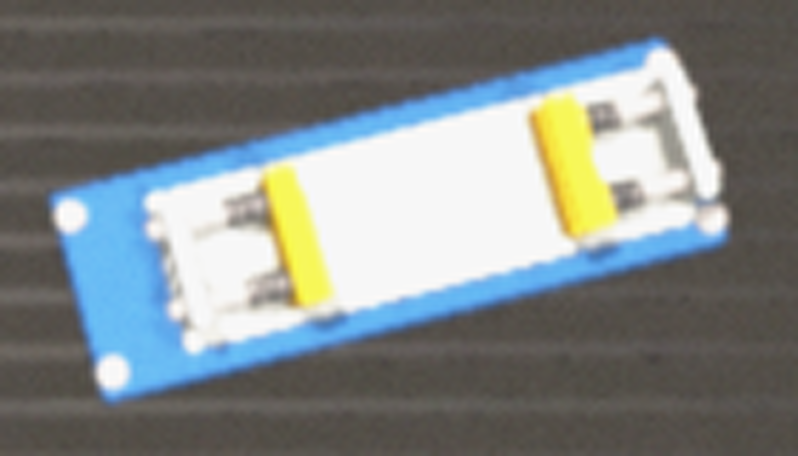

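View pics/pad0.png

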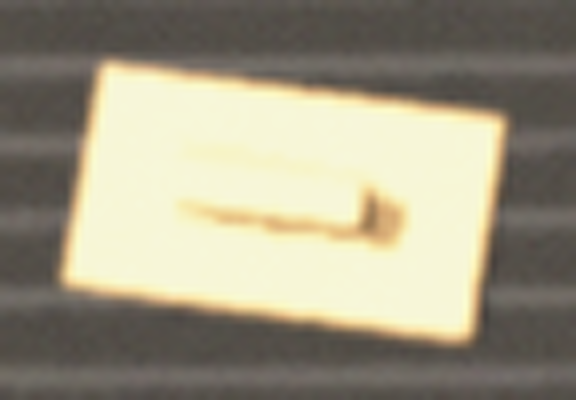

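The first crop shows the holder's blue corners at crop pixels (52,195), (662,38), (728,240) and (108,402). The saddle sits toward the right (-y) end. The second crop shows the pad corners at (102,62), (507,115), (472,343) and (62,288).

```bash
python3 - <<'E'
import pickle,cv2,numpy as np
from h import *
d=pickle.load(open("c0.pkl","rb"));c=d["top"]
def cr(p,s,o): return [(p[0]+.5)/s-.5+o[0],(p[1]+.5)/s-.5+o[1]]
H=np.array([atz(c,*cr(p,5.7,(335,190)),10) for p in[(52,195),(662,38),(728,240),(108,402)]])
P=np.array([atz(c,*cr(p,8,(200,215)),8) for p in[(102,62),(507,115),(472,343),(62,288)]])
for n,X in(("H",H),("P",P)):
    print(n,X.mean(0).round(1)); a=(X[0]+X[3]-X[1]-X[2])/2; print(np.linalg.norm(a),np.degrees(np.arctan2(a[1],a[0])), np.linalg.norm(X[0]-X[3]),np.linalg.norm(X[1]-X[2]))
a=(H[0]+H[3]-H[1]-H[2]);a/=np.linalg.norm(a); Hc=H.mean(0); b=np.array([a[1],-a[0],0])
for n in("top","scene"):
  W=cloud(d[n]); q=(W-Hc); y=q@a; x=q@b; z=W[...,2]
  m=(abs(y)<150)&(abs(x)<50)
  for zl,zh in((50,70),):
    mm=m&(z>zl)&(z<zh); ys=y[mm]; 
    print(n,np.histogram(ys,bins=np.arange(-150,151,4)))
  for k in("saddle",):
    mm=m&(z>12)&(z<24); print("saddle y",np.percentile(y[mm],[0,1,2,98,99,100]),"x",np.percentile(x[mm],[1,99]),'z',np.median(z[mm]))
  mm=m&(z>3)&(z<14); print("base y",np.percentile(y[mm],[0,1,99,100]),"x",np.percentile(x[mm],[1,99]),np.median(z[mm]))
  hsv=cv2.cvtColor(d[n]["image"],cv2.COLOR_BGR2HSV)
  ye=(hsv[...,0]>18)&(hsv[...,0]<35)&(hsv[...,1]>150)&m&(z>50)
  for s in(1,-1):
    k=ye&(s*y>0); print("jaw",s,np.percentile(y[k],[2,25,50,75,98]).round(1),np.percentile(z[k],[5,50,95]),np.percentile(x[k],[2,98]))
W=cloud(d["top"]);
for n,(u0,u1,v0,v1) in dict(shell=(224,256,138,168),pin=(265,290,135,165),valve=(342,366,140,172),noz=(376,420,145,177)).items():
    w=W[v0:v1,u0:u1].reshape(-1,3); w=w[w[:,2]>15]; print(n,w.mean(0).round(),w.min(0).round(),w.max(0).round())
E
```

```text
H [ 533.9 -219.9   10. ]
288.3391606988615 104.22274014199877 95.75382204988446 95.68278746254236
P [505.4 210.3   8. ]
132.58963436496336 82.224202767279 73.3442102484186 73.50534024447676
top (array([ 0,  0,  0,  0,  9, 36, 37,  0,  0,  0,  0,  0,  2,  0,  1,  1, 21,
       37, 40, 44,  7,  0,  0,  0,  0,  0,  0,  0,  0,  0,  0,  0,  0,  0,
        0,  0,  0,  0,  0,  0,  0,  0,  0,  0,  0,  0,  0,  3, 38, 41, 38,
       30,  0,  2,  0,  1,  1,  0,  0,  0,  0, 19, 35, 19,  0,  0,  0,  0,
        0,  0,  0,  0,  0,  0,  0]), array([-150, -146, -142, -138, -134, -130, -126, -122, -118, -114, -110,
       -106, -102,  -98,  -94,  -90,  -86,  -82,  -78,  -74,  -70,  -66,
        -62,  -58,  -54,  -50,  -46,  -42,  -38,  -34,  -30,  -26,  -22,
        -18,  -14,  -10,   -6,   -2,    2,    6,   10,   14,   18,   22,
         26,   30,   34,   38,   42,   46,   50,   54,   58,   62,   66,
         70,   74,   78,   82,   86,   90,   94,   98,  102,  106,  110,
        114,  118,  122,  126,  130,  134,  138,  142,  146,  150]))
saddle y [-145.61589638 -137.95241406 -128.98457831  134.9395
[... 1260 characters left out ...]
 [-143.14892679 -136.41580405 -130.66734141   98.08380034  102.61310824
  144.25264582] x [-32.2817391   40.32887533] z 16.026875693828345
base y [-144.91298259 -144.05438991  144.08871142  145.93786528] x [-45.00345474  49.82072682] 8.655366694706231
jaw 1 [41.8 44.5 48.3 51.7 56.7] [51.93600788 55.76945182 58.29355387] [-25.81862765  32.12574841]
jaw -1 [-83.5 -81.5 -77.7 -73.6 -69.5] [53.3582003  55.9461336  57.92264841] [-28.51102578  17.79391174]
shell [733. 202.  38.] [399. -10.  15.] [ 769.  240. 1132.]
pin [727. 100.  73.] [399. -10.  15.] [ 754.  122. 1132.]
valve [712. -92.  80.] [ 399. -115.   19.] [ 740.  -10. 1132.]
noz [ 703. -206.   62.] [ 399. -256.   16.] [ 740.  -10. 1132.]
```

The saddle offset comes out near -13 mm along the axis at 104.2°. The lip tips (+43, -69) and the posts (+99.5, -126) agree on that. Next I'll plan the poses and check reachability.

```bash
cat >> h.py <<'E'
from rig import bot
HC=np.array([533.9,-219.9,0.]); HY=np.radians(104.2)
ay=np.array([np.cos(HY),np.sin(HY),0]); ax=np.array([np.sin(HY),-np.cos(HY),0]); az=np.array([0,0,1.])
SAD=-13.
PC=np.array([505.4,210.3,0.]); PY=np.radians(82.2)
def padR(yaw,tilt=0.):
    # pad axes x',y',z ; tilt>0 raises the +y' end
    a=np.array([np.cos(yaw),np.sin(yaw),0]);x=np.array([np.sin(yaw),-np.cos(yaw),0])
    return R.from_rotvec(x*tilt)*R.from_matrix(np.stack([x,a,az],1))
def toolR(Rp,flip=1):
    # tool x = flip*pad x, tool y = -pad z
    M=Rp.as_matrix(); X=flip*M[:,0];Y=-M[:,2]
    return R.from_matrix(np.stack([X,Y,np.cross(X,Y)],1))
E
python3 - <<'E'
from h import *
s=bot.read_state();print(RQ(s["tool_rot"]).as_matrix().round(2),bot.tip_reach,s["clock"])
for f in(1,-1):
    def sh(n,p,r):
        j=bot.ik(p,Q(toolR(r,f)));print(f,n,None if j is None else np.round(j,2))
    sh("pad",PC+[0,0,31],padR(PY))
    for sg in(1,-1):
        th=np.radians(20)*sg
        sh("tilt%d"%sg,HC+ay*(SAD-sg*15)+[0,0,120],padR(HY,th))
        sh("lvl%d"%sg,HC+ay*(SAD-sg*12)+[0,0,72],padR(HY,0))
W=pickle.load(open("c0.pkl","rb"))
for n in("top","scene"):
    P=cloud(W[n]);q=P-PC;a=np.array([np.cos(PY),np.sin(PY),0]);b=np.array([a[1],-a[0],0]);y=q@a;x=q@b;z=P[...,2]
    m=(abs(x)<45)&(abs(y)<80)
    for lo,hi in((5,12),(28,42)):
        k=m&(z>lo)&(z<hi);print(n,lo,k.sum(),np.percentile(x[k],[2,50,98]).round(1),np.percentile(y[k],[2,50,98]).round(1))
E
```

```text
[[ 0.23 -0.   -0.97]
 [ 0.97 -0.    0.23]
 [-0.   -1.    0.  ]] 19.0 0.1
1 pad [ 0.33  0.58  1.7  -0.    0.87  0.46]
1 tilt1 [-0.58  0.65  1.36  0.24  1.4  -0.9 ]
1 lvl1 [-0.49  0.59  1.55  0.    1.   -0.73]
1 tilt-1 [-0.34  0.43  1.71 -0.39  0.84 -0.35]
1 lvl-1 [-0.46  0.56  1.59  0.    0.98 -0.7 ]
-1 pad None
-1 tilt1 [-0.58  0.65  1.36  0.24  1.4   2.24]
-1 lvl1 [-0.49  0.59  1.55 -0.    1.    2.41]
-1 tilt-1 None
-1 lvl-1 [-0.46  0.56  1.59 -0.    0.98  2.44]
top 5 1067 [-33.6  -1.5  34.5] [-62.2   0.2  63.6]
top 28 139 [-6.3  0.4  7.3] [-28.3  -0.1  28.7]
scene 5 359 [-28.2  13.1  40.1] [-62.5  -8.5  64.6]
scene 28 95 [-6.   5.8 13.2] [-26.8   1.3  32.7]
```

```bash
python3 - <<'E'
from h import *
q=Q(toolR(padR(PY)))
bot.move_to(list(PC+[0,0,120]),q)
bot.servo_line(list(PC+[0,0,31]),speed=80)
s=bot.read_state();print(s["ee_pos"],s["ft_force"],s["clock"])
print(bot.move_gripper(10,120)); s=bot.read_state();print(s["ee_pos"],s["ft_force"],s["grip_width"],s["clock"])
bot.servo_line(list(PC+[0,0,100]),speed=60)
bot.dwell(.2)
s=bot.read_state();print(s["ee_pos"],s["ft_force"],s["moment"],s["grip_width"],s["clock"])
c=bot.read_camera("scene");cv2.imwrite("pics/g1.png",cv2.resize(c["image"][100:220,290:480],None,fx=4,fy=4,interpolation=cv2.INTER_CUBIC))
E
```

```text
[505.67754765 210.39734664  31.51215769] [0.16904483 0.25449015 1.02092569] 3.2333
False
[505.56637089 210.34833455  31.32565938] [-0.52291621 -0.45793744  4.90974329] 12.299677181050301 3.9083
[505.32900909 210.27321284  99.76479525] [ 0.02665132  1.26479729 -1.09424001] [ 0.02116208  0.00857763 -0.00463713] 12.318999212381637 5.4083
```

View pics/g1.png

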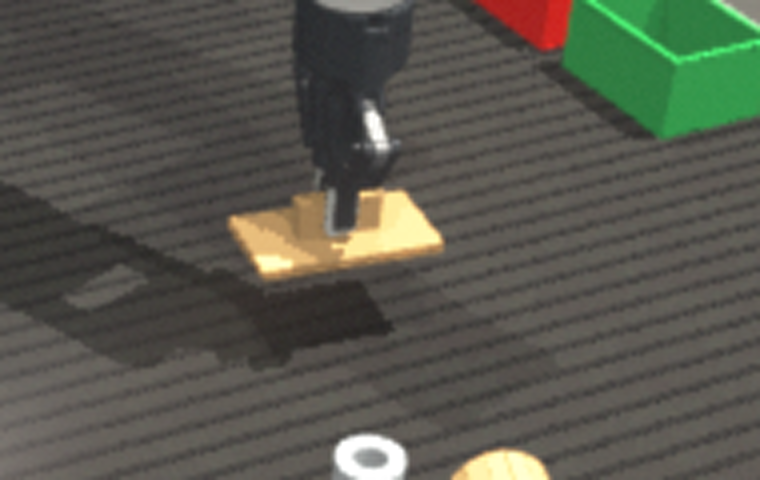

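The scene view shows the pad held level by its rib. Now I'll carry it over, tilt it 20° and lower the -y end between the jaws.

```bash
cat >> h.py <<'E'
OFF=31.3
def tcp(e,zl,deg):
    t=np.radians(deg); c,s=np.cos(t),np.sin(t)
    y=e+8*s+65*c-OFF*s; z=zl+65*s+OFF*c
    return list(HC+ay*(SAD+y)+az*z), Q(toolR(padR(HY,t)))
def loc():
    s=bot.read_state(); p=s["ee_pos"]-HC; f=s["ft_force"]
    tl=-RQ(s["tool_rot"]).as_matrix()[:,1]; deg=np.degrees(np.arctan2(-tl@ay,tl[2]))
    t=np.radians(deg); y=p@ay-SAD; e=y-8*np.sin(t)-65*np.cos(t)+OFF*np.sin(t); zl=p[2]-65*np.sin(t)-OFF*np.cos(t)
    print("t%.2f e%.2f x%.2f zl%.2f deg%.2f  Fy%.2f Fx%.2f Fz%.2f M%s w%.2f"%(s["clock"],e,p@ax,zl,deg,f@ay,f@ax,f[2],s["moment"].round(3),s["grip_width"]),flush=True)
    return e,f@ay
def crop(n,k):
    c=bot.read_camera(n); b=(150,260,150,300) if n=="scene" else (190,270,335,475)
    cv2.imwrite("pics/%s.png"%k,cv2.resize(c["image"][b[0]:b[1],b[2]:b[3]],None,fx=5,fy=5,interpolation=cv2.INTER_CUBIC)); return c
E
python3 - <<'E'
from h import *
p,q=tcp(-44,110,20)
pp,_=tcp(-44,200,20)
bot.move_to(pp,q)
bot.servo_line(tcp(-44,55,20)[0],speed=80)
bot.servo_line(tcp(-44,41.7,20)[0],speed=25)
bot.dwell(.2);loc()
c=crop("scene","t1");crop("top","t1t")
pickle.dump(c,open("c1.pkl","wb"))
E
```

```text
t9.98 e-44.06 x0.03 zl41.86 deg19.99  Fy-1.59 Fx-0.31 Fz-1.78 M[-0.25  -0.078 -0.004] w11.83
```

View pics/t1.png

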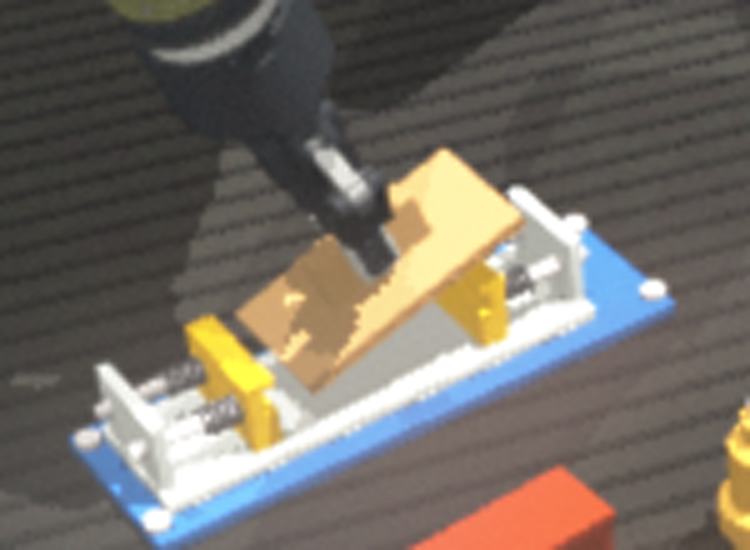

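View pics/t1t.png

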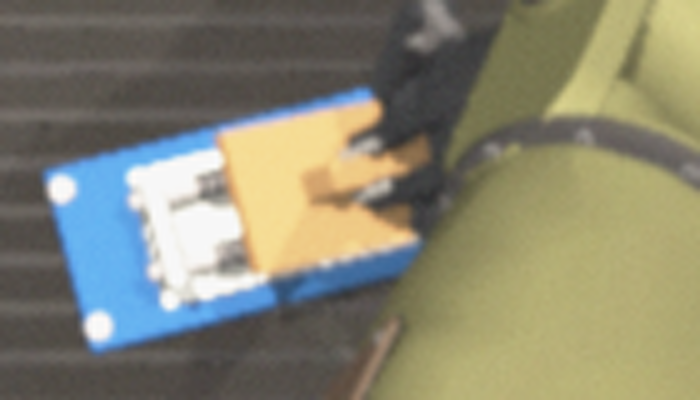

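The pad is tilted with its low end between the jaws, just inside the near-left (-y) jaw, and the far end is over the other jaw. I'll verify tilt and height from depth, since it may have pivoted in the grip.

```bash
python3 - <<'E'
from h import *
c=pickle.load(open("c1.pkl","rb"));P=cloud(c)
q=P-HC;y=q@ay-SAD;x=q@ax;z=q[...,2]
hsv=cv2.cvtColor(c["image"],cv2.COLOR_BGR2HSV)
m=(abs(x)<33)&(abs(x)>15)&(y>-38)&(y<75)&(z>35)&(z<110)&(z>44+np.tan(np.radians(20))*(y+44)-8)&(z<44+np.tan(np.radians(20))*(y+44)+25)
A=np.stack([x[m],y[m],np.ones(m.sum())],1)
keep=np.ones(len(A),bool)
for i in range(8):
    k,*_=np.linalg.lstsq(A[keep],z[m][keep],rcond=None);r=z[m]-A@k;keep=abs(r)<3
print(m.sum(),keep.sum(),k,np.degrees(np.arctan(k[:2])),r[keep].std())
t=np.radians(20);print("expected intercept of top surface",41.86+8*np.cos(t)+(0+44.06)*np.tan(t))
E
```

```text
415 355 [-2.14294431e-03  3.63044979e-01  6.31846673e+01] [-0.12278148 19.95317423] 1.3378614005427443
expected intercept of top surface 65.41406948805614
```

The tilt is 19.95°. The height reads 2 mm low, the same bias this camera shows on the saddle and jaw tops, so it agrees. Now the gentle push.

```bash
python3 - <<'E'
from h import *
z=41.7
loc()
hit=bot.servo_line(tcp(-54,z,20)[0],speed=20,until_force=2.5); print(hit); e,f0=loc()
if not hit:
    for e in np.arange(-56,-67.1,-1):
        bot.servo_line(tcp(e,z,20)[0],speed=12,until_force=6); _,f=loc()
        if abs(f-f0)>3.2: break
E
```

```text
t10.08 e-44.05 x0.04 zl41.82 deg19.99  Fy-0.46 Fx0.31 Fz-1.33 M[-0.283 -0.058  0.01 ] w12.33
False
t10.73 e-53.99 x-0.04 zl41.64 deg20.01  Fy-0.52 Fx0.49 Fz-1.71 M[-0.222 -0.084  0.023] w12.25
t11.05 e-56.03 x0.00 zl41.66 deg20.00  Fy-0.16 Fx-0.09 Fz-1.68 M[-0.233 -0.093 -0.033] w11.90
t11.30 e-57.06 x0.01 zl41.70 deg20.00  Fy-0.08 Fx0.30 Fz-1.44 M[-0.309 -0.138 -0.005] w12.38
t11.55 e-58.06 x0.01 zl41.69 deg20.00  Fy-0.52 Fx-0.59 Fz-1.49 M[-0.247 -0.068 -0.001] w12.13
t11.80 e-59.05 x0.00 zl41.68 deg20.00  Fy0.39 Fx0.55 Fz-1.21 M[-0.237 -0.069  0.002] w12.19
t12.05 e-60.05 x-0.02 zl41.68 deg20.00  Fy0.16 Fx-0.88 Fz-1.74 M[-0.183 -0.012 -0.016] w12.05
t12.30 e-61.04 x-0.01 zl41.70 deg20.00  Fy0.87 Fx0.76 Fz-0.83 M[-0.249 -0.016 -0.053] w11.75
t12.55 e-62.07 x0.01 zl41.70 deg20.00  Fy-0.52 Fx-0.45 Fz-1.09 M[-0.224 -0.06  -0.042] w11.90
t12.80 e-63.08 x-0.03 zl41.68 deg20.00  Fy0.07 Fx0.64 Fz-1.05 M[-0.238 -0.018 -0.015] w11.96
t13.05 e-63.77 x0.04 zl41.69 deg20.03  Fy2.72 Fx-0.06 Fz-0.52 M[ 0.21   0.028 -0.016] w12.05
```

Contact came at e≈-63.7, well past the lip at -56, so the pad end is on the slot bottom. The saddle/pad estimate is off by about 1.7 mm. I'll push on while watching the spring law.

```bash
cat >> h.py <<'E'
def favg(n=6):
    F=[]
    for _ in range(n):
        s=bot.read_state();F.append(list(s["ft_force"])+[s["moment"]@ax]);bot.dwell(.02)
    F=np.mean(F,0);print("   avg Fy %.2f Fz %.2f Mx %.3f"%(F[:3]@ay,F[2],F[3]),flush=True);return F[:3]@ay
E
python3 - <<'E'
from h import *
z=41.7
for e in (-64.5,-66,-68,-70,-72,-74):
    bot.servo_line(tcp(e,z,20)[0],speed=12); loc(); f=favg()
    if f>12: break
crop("scene","p1")
E
```

```text
t13.30 e-64.34 x0.03 zl41.71 deg20.01  Fy3.82 Fx-0.90 Fz-0.06 M[0.347 0.031 0.047] w11.94
   avg Fy 3.12 Fz -0.18 Mx 0.323
t13.68 e-66.01 x0.01 zl41.66 deg20.01  Fy3.31 Fx0.49 Fz0.26 M[ 0.387  0.067 -0.017] w12.04
   avg Fy 3.39 Fz 0.20 Mx 0.428
t14.09 e-67.97 x0.01 zl41.68 deg20.01  Fy5.36 Fx0.29 Fz1.18 M[ 0.624  0.123 -0.048] w12.05
   avg Fy 4.78 Fz 0.44 Mx 0.648
t14.51 e-69.82 x0.00 zl41.69 deg20.03  Fy5.42 Fx0.89 Fz1.40 M[ 0.804  0.218 -0.032] w12.39
   avg Fy 5.60 Fz 1.09 Mx 0.828
t14.93 e-71.65 x0.04 zl41.69 deg20.04  Fy6.77 Fx-0.06 Fz1.76 M[ 1.061  0.319 -0.028] w12.20
   avg Fy 7.03 Fz 1.28 Mx 1.040
t15.34 e-73.50 x0.03 zl41.69 deg20.06  Fy7.71 Fx-0.55 Fz2.14 M[ 1.248  0.33  -0.053] w12.17
   avg Fy 7.76 Fz 2.11 Mx 1.262
```

View pics/p1.png

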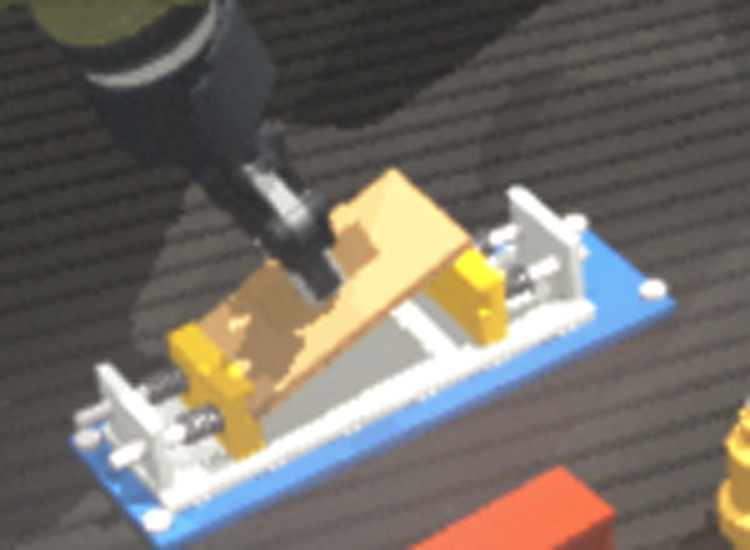

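The spring law matches (slope ≈0.58 N/mm, zero at e≈-63.8), and the pad end is visibly seated in the -y jaw. I'll push to about 14.5 mm, then level in small steps.

```bash
python3 - <<'E'
from h import *
z=41.7
for e in (-76,-77.5,-79):
    bot.servo_line(tcp(e,z,20)[0],speed=10); loc(); f=favg()
    if f>11.3: break
E
```

```text
t15.84 e-75.34 x0.01 zl41.68 deg20.08  Fy9.15 Fx0.00 Fz2.47 M[1.377 0.44  0.007] w11.96
   avg Fy 9.16 Fz 2.88 Mx 1.453
t16.24 e-76.71 x0.05 zl41.71 deg20.09  Fy8.79 Fx-0.46 Fz3.12 M[ 1.522  0.549 -0.03 ] w12.08
   avg Fy 9.63 Fz 3.00 Mx 1.604
t16.64 e-78.11 x0.05 zl41.70 deg20.11  Fy10.47 Fx-0.49 Fz2.55 M[1.687 0.502 0.008] w12.17
   avg Fy 10.61 Fz 3.27 Mx 1.746
```

```bash
python3 - <<'E'
from h import *
z=41.7
for d in (17,14,11,8.5):
    p,q=tcp(-79,z,d)
    bot.servo_line(p,q,speed=15); e,_=loc(); f=favg()
    if f>14: break
crop("scene","l1")
E
```

```text
t17.12 e-77.85 x0.07 zl41.69 deg17.11  Fy10.50 Fx-1.09 Fz2.22 M[ 1.698  0.54  -0.058] w12.20
   avg Fy 10.71 Fz 2.79 Mx 1.804
t17.61 e-77.83 x0.04 zl41.61 deg14.11  Fy11.22 Fx-0.28 Fz2.74 M[ 1.723  0.506 -0.051] w12.29
   avg Fy 11.09 Fz 2.35 Mx 1.819
t18.09 e-77.85 x0.02 zl41.56 deg11.11  Fy10.87 Fx0.21 Fz3.08 M[ 1.767  0.52  -0.075] w12.08
   avg Fy 10.96 Fz 2.73 Mx 1.806
t18.54 e-77.84 x0.04 zl41.53 deg8.60  Fy10.77 Fx0.20 Fz1.54 M[ 1.699  0.542 -0.028] w12.13
   avg Fy 10.95 Fz 2.27 Mx 1.809
```

View pics/l1.png

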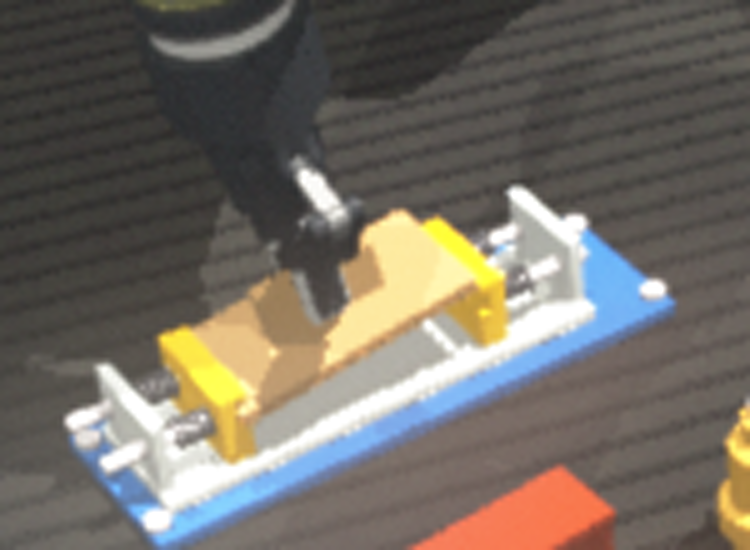

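Both ends line up: the low end is in the left jaw and the far end is just above and inside the right jaw's lip. I'll continue levelling, checking forces at each step.

```bash
python3 - <<'E'
from h import *
z=41.7
e0=-79.7
bot.servo_line(tcp(e0,z,8.5)[0],speed=10);loc();favg()
for d in (7,6,5,4,3,2,1,0):
    p,q=tcp(e0,z,d)
    hit=bot.servo_line(p,q,speed=10,until_force=3); e,_=loc(); f=favg(4)
    if hit or f>13: print("HIT");break
crop("scene","l2")
E
```

```text
t18.94 e-78.74 x0.05 zl41.53 deg8.61  Fy10.29 Fx-0.81 Fz2.96 M[ 1.758  0.471 -0.008] w12.37
   avg Fy 10.87 Fz 2.70 Mx 1.813
t19.37 e-78.58 x0.03 zl41.52 deg7.11  Fy12.31 Fx0.10 Fz2.06 M[ 1.794  0.542 -0.056] w11.82
   avg Fy 11.42 Fz 2.48 Mx 1.844
t19.70 e-78.60 x0.03 zl41.52 deg6.10  Fy10.87 Fx0.52 Fz2.91 M[ 1.697  0.558 -0.072] w11.90
   avg Fy 11.56 Fz 2.49 Mx 1.835
t20.03 e-78.64 x0.05 zl41.56 deg5.10  Fy11.37 Fx0.59 Fz1.94 M[ 1.788  0.48  -0.02 ] w12.03
   avg Fy 11.23 Fz 2.59 Mx 1.850
t20.37 e-78.63 x0.03 zl41.50 deg4.10  Fy11.88 Fx0.17 Fz2.82 M[ 1.8    0.473 -0.027] w12.05
   avg Fy 11.65 Fz 2.62 Mx 1.850
t20.70 e-78.65 x0.03 zl41.53 deg3.09  Fy10.78 Fx-0.03 Fz2.74 M[ 1.791  0.528 -0.078] w11.79
   avg Fy 11.07 Fz 2.37 Mx 1.829
t21.03 e-78.68 x0.06 zl41.55 deg2.09  Fy11.06 Fx0.25 Fz2.58 M[ 1.739  0.516 -0.077] w11.70
   avg Fy 11.49 Fz 2.33 Mx 1.816
t21.37 e-78.70 x0.05 zl41.53 deg1.09  Fy11.83 Fx-0.92 Fz2.46 M[ 1.76   0.547 -0.129] w12.00
   avg Fy 11.68 Fz 2.92 Mx 1.847
t21.70 e-78.71 x0.06 zl41.57 deg0.08  Fy11.49 Fx-0.90 Fz2.88 M[ 1.736  0.539 -0.086] w12.08
   avg Fy 11.65 Fz 2.74 Mx 1.844
```

View pics/l2.png

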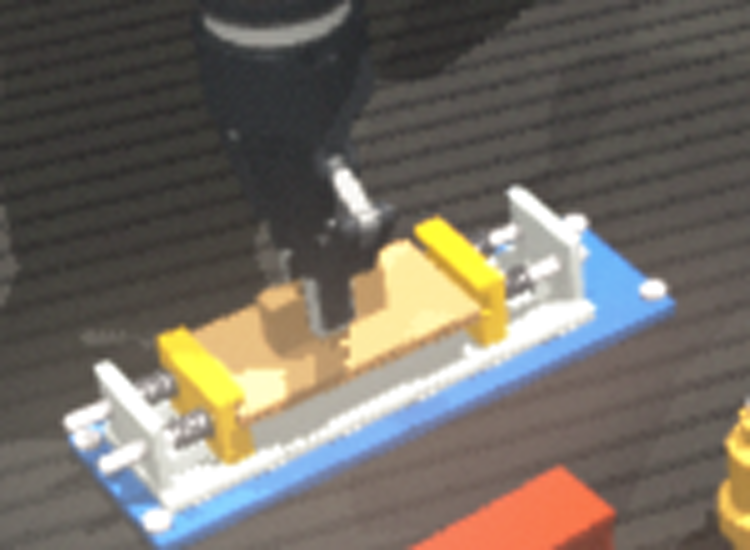

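The pad now looks level, with its far end below the right jaw's top. I'll check tilt and height from depth before easing back.

```bash
cat >> h.py <<'E'
def plane(c,ylo,yhi,z0,s=0.):
    P=cloud(c);q=P-HC;y=q@ay-SAD;x=q@ax;z=q[...,2]
    m=(abs(x)<33)&(abs(x)>14)&(y>ylo)&(y<yhi)&(abs(z-z0-s*y)<9)
    A=np.stack([x[m],y[m],np.ones(m.sum())],1);keep=np.ones(len(A),bool)
    for i in range(8):
        k,*_=np.linalg.lstsq(A[keep],z[m][keep],rcond=None);r=z[m]-A@k;keep=abs(r)<3
    print("plane n%d tilt x %.2f y %.2f z0 %.2f"%(keep.sum(),*np.degrees(np.arctan(k[:2])),k[2]))
    ys=y[m][keep];print(" y range",ys.min(),ys.max())
E
python3 - <<'E'
from h import *
c=bot.read_camera("scene"); plane(c,-60,48,48)
c=bot.read_camera("top"); plane(c,-60,48,48)
loc()
E
```

```text
plane n294 tilt x 0.53 y -0.27 z0 47.58
 y range -59.9923884805614 47.765175029314925
plane n125 tilt x -0.61 y -1.59 z0 50.35
 y range 0.08984596745209217 47.93900908207198
t21.92 e-78.78 x0.06 zl41.54 deg0.09  Fy12.14 Fx-1.00 Fz3.51 M[ 1.75   0.505 -0.069] w12.08
```

The pad is level at 0.3°, with its underside at about 41.6 mm after the camera bias. Easing back slowly.

```bash
python3 - <<'E'
from h import *
z=41.5
for e in (-77.5,-75,-72.5,-71,-70,-69,-68,-67):
    p,q=tcp(e,z,0)
    hit=bot.servo_line(p,q,speed=10,until_force=4); loc(); favg(4)
    if hit: print("HIT")
c=crop("scene","b1"); plane(c,-50,45,48)
E
```

```text
t22.29 e-76.78 x0.07 zl41.51 deg0.07  Fy10.17 Fx-1.04 Fz2.65 M[ 1.515  0.52  -0.068] w11.71
   avg Fy 10.26 Fz 3.24 Mx 1.596
t22.76 e-74.44 x0.06 zl41.53 deg0.05  Fy9.29 Fx-1.62 Fz2.21 M[ 1.315  0.42  -0.049] w12.73
   avg Fy 8.94 Fz 2.65 Mx 1.373
t23.23 e-72.11 x0.08 zl41.57 deg0.03  Fy6.75 Fx-0.62 Fz1.56 M[ 1.083  0.364 -0.045] w11.71
   avg Fy 7.50 Fz 2.01 Mx 1.179
t23.59 e-70.71 x0.05 zl41.54 deg0.02  Fy6.64 Fx0.74 Fz1.22 M[ 1.021  0.353 -0.033] w12.11
   avg Fy 6.93 Fz 1.39 Mx 1.040
t23.91 e-69.79 x0.07 zl41.57 deg0.01  Fy6.16 Fx0.08 Fz1.55 M[ 0.839  0.305 -0.052] w11.99
   avg Fy 5.94 Fz 1.18 Mx 0.951
t24.23 e-69.13 x0.07 zl41.63 deg-0.02  Fy4.21 Fx-0.83 Fz-0.22 M[ 0.486  0.193 -0.102] w11.94
   avg Fy 3.55 Fz 0.19 Mx 0.516
t24.54 e-68.13 x0.06 zl41.62 deg-0.02  Fy2.00 Fx0.96 Fz-0.77 M[ 0.32  -0.026 -0.034] w12.21
   avg Fy 2.07 Fz 0.13 Mx 0.313
t24.86 e-67.06 x0.08 zl41.61 deg-0.02  Fy1.50 Fx1.20 Fz0.47 M[ 0.15  -0.113 -0.055] w11.98
   avg Fy 1.34 Fz 0.45 Mx 0.123
plane n244 tilt x 0.38 y 0.11 z0 47.49
 y range -49.98420363009786 44.59895495016329
```

View pics/b1.png

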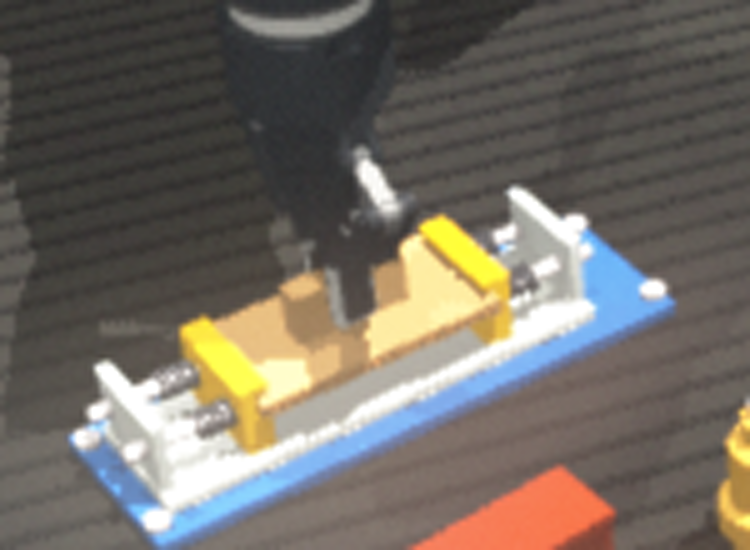

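Both jaws have taken the pad: the net force falls at about 1.2 N/mm to near zero, and the pad is level with an end in each slot. I'll settle it down, release and retreat.

```bash
python3 - <<'E'
from h import *
p,q=tcp(-66.4,40.6,0)
print(bot.servo_line(p,q,speed=6,until_force=3));loc();favg(4)
bot.move_gripper(45,20);loc();favg(4)
s=bot.read_state()["ee_pos"]
bot.servo_line(list(s+[0,0,120]),speed=60);loc()
bot.move_to([300,300,330],Q(toolR(padR(np.radians(120)))))
c=crop("scene","f1");plane(c,-50,45,48);cv2.imwrite("pics/f1full.png",c["image"])
c=crop("top","f1t");plane(c,-50,45,48);pickle.dump(c,open("c2.pkl","wb"))
cv2.imwrite("pics/f1topfull.png",c["image"]);print(bot.read_state()["clock"])
E
```

```text
False
t25.31 e-66.52 x0.06 zl40.72 deg-0.02  Fy-0.62 Fx0.83 Fz2.23 M[-0.042 -0.121 -0.109] w12.08
   avg Fy -0.49 Fz 2.11 Mx -0.104
t25.79 e-66.34 x-0.05 zl40.49 deg0.01  Fy-0.74 Fx0.51 Fz0.79 M[-0.042  0.02   0.005] w45.06
   avg Fy -0.38 Fz -0.23 Mx 0.003
t28.01 e-66.35 x-0.12 zl160.27 deg0.02  Fy0.84 Fx-0.07 Fz0.57 M[-0.078  0.02  -0.016] w45.05
plane n246 tilt x 0.51 y -0.30 z0 46.91
 y range -49.969043439233005 44.97977434621877
plane n511 tilt x -0.08 y -0.28 z0 48.85
 y range -49.997893953232655 44.951769646627476
30.2583
```

View pics/f1.png

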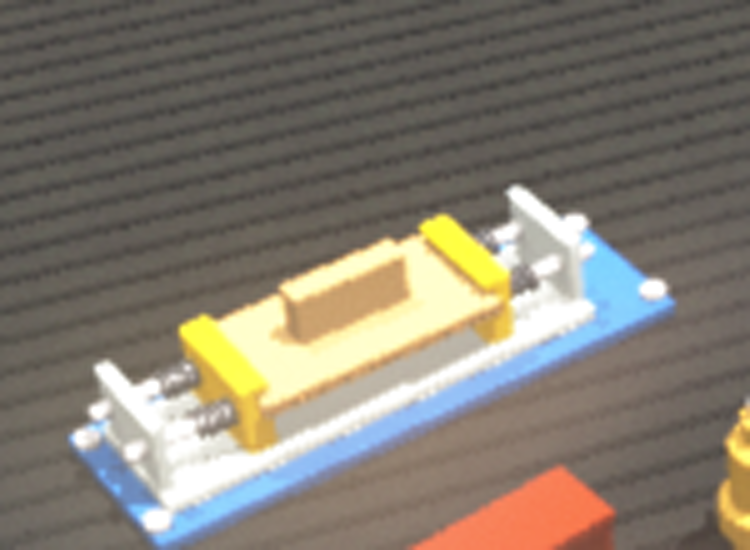

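View pics/f1topfull.png

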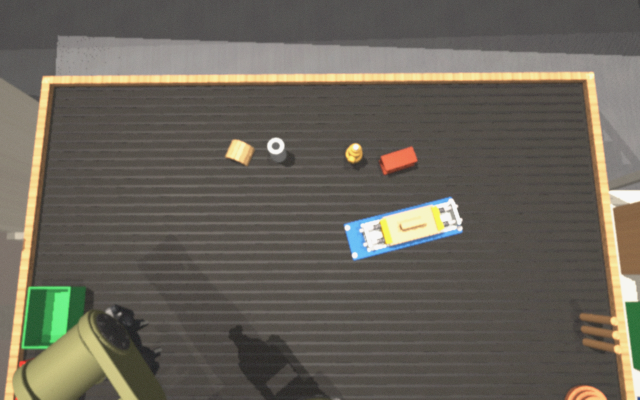

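The pad is level with its ends under both yellow jaws' upper lips, the gripper is clear, and the other spares sit at the same pixels as before.

```bash
python3 - <<'E'
from h import *
c=pickle.load(open("c2.pkl","rb"));P=cloud(c);q=P-HC;y=q@ay;x=q@ax;z=q[...,2]
k=(z>68)&(z<90)&(abs(x)<30)&(abs(y)<70);A=np.stack([y[k],np.ones(k.sum())],1);print("rib x,y",x[k].mean(),(y[k].min()+y[k].max())/2,"yaw",np.degrees(np.linalg.lstsq(A,x[k],rcond=None)[0][0]))
print(bot.finish_job())
E
```

```text
rib x,y 0.5015343697477349 -13.838901834966356 yaw -0.45377657432044677
the job is handed in; nothing more can be done
None
```

The pad is stowed in the sprung holder with an end in each slot, let go, and the job is handed in at about 30 s of the 72 s allowed. The system gave no verdict.

**What I did:**
- I gripped the pad by its rib and tilted it 20°.
- I pushed one end into the -y jaw, by about 14 to 15 mm at about 11.7 N measured at the wrist.
- I levelled the pad inside the opposite jaw and eased it back at about 10 mm/s until the springs balanced.
- I lowered it about 1 mm onto the slot floors and released it.

**Last checks:**

| Check | Measured | Limit |
|---|---|---|
| Tilt | about 0.5° or less | 3° |
| Underside height | about 41 mm | 38 to 45.5 mm |
| Sideways offset | +0.5 mm | ±12 mm |
| Lengthwise offset | -13.8 mm | ±23 mm |
| Angle to the holder | about 0.5° | 5.7° |

- The other spares look unmoved in the top view. I compared them by eye and did not measure them.
- The gripper is well clear of everything.

**Disagreements:**
- First contact came 1.7 mm further along than the camera estimate.
- The scene camera's depth reads about 2 mm low everywhere. The height above allows for this.

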